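# Sweep bauble caps through the gate into the slot

## Robot

A 6-joint arm with a two-finger parallel gripper is mounted at the origin on the work surface. World frame = base frame: x ahead of the robot, y to its left, z up, the work surface at z = 0. Lengths are in m, angles in degrees, forces in N, time in s.
With the tool pointing down it reaches from about 0.35 to 0.975 m from the base axis. Payload 17.4 kg.
Tool frame: the origin (TCP) lies midway between the tips of the shut fingers; the grasp point (between the pads) lies behind it (env.hold_point_z is the z of the grasp point in the tool frame, in m); z points along the fingers, x is the direction in which the jaws open and shut, and the axes are right-handed (so a half turn about z gives the same grasp; the last joint's range is limited). The gripper opens to 85 mm and grips with 20 to 120 N. Pads are 22 mm wide; open, the fingers measure 114 mm over their backs; the gripper's body (76 mm by 85 mm) begins 54 mm behind the grasp point. The pads swing forward as they close: fully open they stand 13 mm farther back than shut.
Start: joints at [68.48, 6.646, 82.598, -0, 90.757, -2.166], TCP at [0.224, 0.637, 0.231] pointing down, gripper open.
Joint ranges: [-162.19, 162.19], [-47.58, 125.68], [4.15, 143.07], [-65.23, 245.23], [0.69, 171.88], [-170.13, 170.13]. Speed limits (degrees/s): [108.29, 108.29, 127.2, 180, 180, 180].

## Interface

Orientations are given as a 3x3 rotation matrix whose columns are the frame's x, y, z axes.
In Python, from cell import state, capture, get_calibration, workorder, env gives the robot as it stands.
- The arm moves only by the tool drive_tool, never from a script. Its argument "commands" is a list of rows, each an object with "delta_pos": the shift along the tool's x, y, z in m, a list of three; "dr": the turn, a rotation vector about the tool's x, y, z in rad, a list of three. In form: [{"delta_pos": [dx, dy, dz], "dr": [wx, wy, wz]}, ...]. A call has 1 to 10 rows; each row shifts and turns the commanded pose from where the row before left it, along the tool's axes as they then stand; what a row does not reach is not made up. A row lasts 1/10 s, in which the tool goes at most 50 mm and 8.59 degrees, less where a joint would pass 70% of its speed; a pose out of reach is approached as far as the arm can. A call is refused whole if a number of a shift passes 0.05 or a number of a turn 0.15, either way. A call with a gripper value outside its range is refused whole. "claw" is the closure, from -1 (fully open) to 1 (shut), set as the call begins (left out, the last holds). The fingers move at their own pace and stop on an object; "force" is the grip in N (left out, the last holds). Time passes only in rows, so rows that do not move let the fingers close. It gives the time, the measured TCP pose, the force and the opening at its end, in the units of the state.
- state(): the state, without advancing time (a new reading comes with each control period).
- capture(name): name is "side" or "top"; returns (picture, depth): 384x512x3 uint8, red, green, blue; 384x512 float32, m along the optical axis (not along the pixel's ray), 0 where there is no reading.
- get_calibration(name): a dict with "fovy" (degrees; the focal length in pixels is half the picture's height over the tangent of half this angle, whatever the lens; pixels are square), "cx", "cy" (the principal point, pixels), "k1" (the pictures are not rectified: a ray, as slopes to the right and down, at radius r is drawn at 1 + k1 r^2 times it, then the intrinsics apply), "position" and "rotation" of the camera in the world. Camera axes: x right, y up, looking along -z (the intrinsics and any distortion apply to the point x, -y, -z); pixel columns grow to the right and rows downward; lengths in m; the calibration is good to about 2 mm. A picture is of the moment at which its call begins. get_calibration takes no time and is no camera call.
- workorder.finish_job(): hands the job in, once; it reports no verdict.
The state is a dict: "time": time; "qpos": joint angles; "qvel": joint speeds; "tau": joint torques, N m; "position": TCP position; "tcp_rot": TCP orientation; "ft_force": force on the tool from outside, world axes, zero at the start; "ft_torque": the same for the moment, N m; "finger_gap": finger opening in m.
Only numpy, scipy, OpenCV 4.12 (cv2) and the standard library are available. Lean on these libraries where they do the work, as an engineer would, in place of code of your own. Each camera call takes 0.05 s, during which the arm holds its last target. There are 200 camera calls.

## Task

With the fingertips, push the three loose round brass bauble caps across the white deck and through the narrow gate so that each drops into the slot behind it. Do it one at a time: bring the next cap near the gate only when the one before has dropped in. Pick nothing up, and leave the square wooden foot on the deck and the jar, brush and house ornament where they are.

Things in the scene. Friction and masses are not known exactly. Their poses are not given: they have to be found in the camera images.
- gate (a point): gate of the fixed sorting stand: a 46 mm wide gap (y = -23 to 23 mm) in a dark fence 14 mm high and 6 mm thick (x = -6 to 0) along the deck's edge. Point: mid-gap, level with the deck's top, right at the edge where the deck ends and the slot begins. x points level through the gate from deck to slot, y along the fence, z up
- deck (a point): middle of the stand's flat white deck, on its top, 70 mm above the table; axes as the gate's. The deck is 240 mm along x and 280 mm along y, with dark rims 14 mm high and 4 mm thick on its two sides and back, the fence with the gate on its +x edge
- slot (a point): middle of the floor of the slot behind the gate: an open-topped dark pocket 75 mm along x, 124 mm along y, its floor 66 mm below the deck, its far and end walls standing 14 mm above the deck. A cap whose middle passes the deck's edge tips and falls in. Axes as the gate's
- cap1_mid (a point): round brass bauble cap lying flat on the deck, 34 mm diameter, 12 mm high, with a small wire loop standing on its top to 22 mm; about 16 g, slides with friction; this point is on its axis at half the height of its body, 6 mm above its underside; z up along its axis when lying flat
- cap2_mid (a point): round brass bauble cap lying flat on the deck, 34 mm diameter, 12 mm high, with a small wire loop standing on its top to 22 mm; about 16 g, slides with friction; this point is on its axis at half the height of its body, 6 mm above its underside; z up along its axis when lying flat
- cap3_mid (a point): round brass bauble cap lying flat on the deck, 34 mm diameter, 12 mm high, with a small wire loop standing on its top to 22 mm; about 16 g, slides with friction; this point is on its axis at half the height of its body, 6 mm above its underside; z up along its axis when lying flat
- foot_mid (a point): square wooden ornament foot lying flat on the deck among the caps, 36 x 36 x 14 mm, 30 g; to be left alone; point at its centre, 7 mm above its underside
- jar: bystander: closed glass jar on the table on the +y side of the stand, 64 mm diameter, 75 mm high; origin at the middle of its underside
- brush: bystander: brush 170 mm long lying on the table on the -y side of the stand, roughly along the gate's x; origin on its underside
- house: bystander: glass house ornament standing on the table beyond the fence beside the slot, 34 x 46 mm, 87 mm high; origin at the middle of its underside
Mind the look-alikes: they are no part of the job. Leave any pink look-alike of the part that bears cap2_mid alone.

How it is judged (in metres and radians):
On the way, in this order (a step that is already met when the one before it is completed fails the run):
1. a first cap is in the slot (((x of cap1_mid in the frame of gate between 0 and 0.076 m and y of cap1_mid in the frame of gate between -0.063 and 0.063 m and z of cap1_mid in the frame of gate below -0.01 m) or (x of cap2_mid in the frame of gate between 0 and 0.076 m and y of cap2_mid in the frame of gate between -0.063 and 0.063 m and z of cap2_mid in the frame of gate below -0.01 m) or (x of cap3_mid in the frame of gate between 0 and 0.076 m and y of cap3_mid in the frame of gate between -0.063 and 0.063 m and z of cap3_mid in the frame of gate below -0.01 m))), for 0.2 s.
2. a second cap is in the slot ((((x of cap1_mid in the frame of gate between 0 and 0.076 m and y of cap1_mid in the frame of gate between -0.063 and 0.063 m and z of cap1_mid in the frame of gate below -0.01 m) and (x of cap2_mid in the frame of gate between 0 and 0.076 m and y of cap2_mid in the frame of gate between -0.063 and 0.063 m and z of cap2_mid in the frame of gate below -0.01 m)) or ((x of cap1_mid in the frame of gate between 0 and 0.076 m and y of cap1_mid in the frame of gate between -0.063 and 0.063 m and z of cap1_mid in the frame of gate below -0.01 m) and (x of cap3_mid in the frame of gate between 0 and 0.076 m and y of cap3_mid in the frame of gate between -0.063 and 0.063 m and z of cap3_mid in the frame of gate below -0.01 m)) or ((x of cap2_mid in the frame of gate between 0 and 0.076 m and y of cap2_mid in the frame of gate between -0.063 and 0.063 m and z of cap2_mid in the frame of gate below -0.01 m) and (x of cap3_mid in the frame of gate between 0 and 0.076 m and y of cap3_mid in the frame of gate between -0.063 and 0.063 m and z of cap3_mid in the frame of gate below -0.01 m)))), for 0.2 s.
3. the third cap is in the slot (x of cap1_mid in the frame of gate between 0 and 0.076 m and y of cap1_mid in the frame of gate between -0.063 and 0.063 m and z of each of cap1_mid, cap2_mid, cap3_mid in the frame of gate below -0.01 m and x of cap2_mid in the frame of gate between 0 and 0.076 m and y of cap2_mid in the frame of gate between -0.063 and 0.063 m and x of cap3_mid in the frame of gate between 0 and 0.076 m and y of cap3_mid in the frame of gate between -0.063 and 0.063 m), for 0.2 s.
At the end, for the whole second after the job is handed in: All three caps are and stay inside the slot, their middles at least 10 mm below the deck; the wooden foot is still on the deck within 30 mm of its place; jar, brush and house are within 20 mm of theirs (all of step 3 and distance of foot_mid from where it was at the start of the episode below 0.03 m and z of foot_mid in the frame of gate above 0.003 m and distance of each of jar, brush, house from where it was at the start of the episode below 0.02 m); the robot touches nothing.
It fails at once if two caps at the gate together (both on the deck with their middles within 55 mm of the gate's middle) (((horizontal distance between cap1_mid and gate below 0.055 m and z of cap1_mid in the frame of gate above -0.003 m) and (horizontal distance between cap2_mid and gate below 0.055 m and z of cap2_mid in the frame of gate above -0.003 m)) or ((horizontal distance between cap1_mid and gate below 0.055 m and z of cap1_mid in the frame of gate above -0.003 m) and (horizontal distance between cap3_mid and gate below 0.055 m and z of cap3_mid in the frame of gate above -0.003 m)) or ((horizontal distance between cap2_mid and gate below 0.055 m and z of cap2_mid in the frame of gate above -0.003 m) and (horizontal distance between cap3_mid and gate below 0.055 m and z of cap3_mid in the frame of gate above -0.003 m))).
It fails at once if a cap or the wooden foot picked up (its middle more than 20 mm above the deck) (z of any of cap1_mid, cap2_mid, cap3_mid, foot_mid in the frame of gate above 0.02 m).
It fails at once if the wooden foot shoved more than 30 mm from its place (distance of foot_mid from where it was at the start of the episode above 0.03 m).
It fails at once if jar, brush or house moved more than 20 mm (distance of any of jar, brush, house from where it was at the start of the episode above 0.02 m).
It also fails if it takes over 61 s, if anything falls off the work surface, if the arm or the gripper's body presses on something with over 40 N, if the wrist force passes 120 N, or if a joint passes its speed limit or range.

## Working session

There is one attempt and no reset: what is moved stays moved. The work goes in short steps, Python scripts to look and compute and a tool call to move; the robot and the scene stay as the last step left them, time stands still between calls to the robot, and variables do not carry over. Pictures are saved under pics/ and viewed, on a budget of 10 in all, crops included, one or two more only if the job needs it, and the job is handed in when it is done.

Besides the shell and the picture viewer there is one more tool, called as name(argument=value, ...), one argument or row to a line, values as JSON. drive_tool: Moves the arm, as the interface text tells. Its arguments: {"type":"object","properties":{"commands":{"type":"array"},"claw":{"type":"number"},"force":{"type":"number"}},"required":["commands"]}

```bash
mkdir -p pics; ls; cat > h.py <<'E'
import numpy as np, cv2
from cell import state, capture, get_calibration, workorder, env
def snap(n,f):
    im,d=capture(n); cv2.imwrite(f'pics/{f}.png',im[:,:,::-1]); np.save(f'pics/{f}.npy',d); return im,d
def ray(n,u,v):
    c=get_calibration(n); f=192/np.tan(np.radians(c['fovy'])/2)
    a=np.array([(u-c['cx'])/f,(v-c['cy'])/f]); s=a.copy()
    for _ in range(20): s=a/(1+c['k1']*(s@s))
    return np.array(c['position']),np.array(c['rotation'])@np.array([s[0],-s[1],-1])
def at_z(n,u,v,z):
    p,r=ray(n,u,v); return p+r*(z-p[2])/r[2]
def at_d(n,u,v,d):
    p,r=ray(n,u,v); return p+r*d
E
python3 - <<'E'
from h import *
for n in('top','side'):
    snap(n,n+'0'); print(get_calibration(n))
print(state(), env.hold_point_z)
a=cv2.imread('pics/top0.png')
cv2.imwrite('pics/top0b.png',cv2.resize(a,(800,600),interpolation=cv2.INTER_CUBIC))
E
```

```text
pics
{'fovy': 54.54832153241994, 'cx': 254.30502737316684, 'cy': 194.1996196052515, 'k1': -0.07748581561934297, 'position': array([0.46423239, 0.00359044, 0.94275712]), 'rotation': array([[-1.56237628e-02,  9.95985313e-01, -8.81428114e-02],
       [-9.99875201e-01, -1.57692960e-02, -9.54975487e-04],
       [-2.34109164e-03,  8.81168909e-02,  9.96107390e-01]])}
{'fovy': 42.51859427148784, 'cx': 257.1838590082989, 'cy': 204.12871339497406, 'k1': 0.02454479733285338, 'position': array([ 0.06929775, -0.72127925,  0.99897381]), 'rotation': array([[ 0.8469144 ,  0.38513911, -0.36661132],
       [-0.53172364,  0.61025733, -0.58724438],
       [-0.00244353,  0.69228163,  0.72162329]])}
{'time': 0.1, 'qpos': array([ 6.84816231e+01,  6.67152050e+00,  8.26320593e+01, -1.77785662e-03,
        9.07556768e+01, -2.16390332e+00]), 'qvel': array([ 0.04019276, -0.06645993, -0.13075296,  0.02991415,  0.0698698 ,
        0.09075684]), 'tau': array([ 2.61294284e-03, -7.33672643e+01, -6.33783531e+01, -3.52146276e-05,
        5.31781727e-03, -3.53564235e-05]), 'position': array([0.22363724, 0.63669838, 0.23063277]), 'tcp_rot': array([[ 3.31411746e-01,  9.43486159e-01, -3.50488330e-04],
       [ 9.43485657e-01, -3.31411931e-01, -9.73517987e-04],
       [-1.03465676e-03, -8.04541651e-06, -9.99999465e-01]]), 'ft_force': array([ 0.50796222,  0.1783397 , -0.21569302]), 'ft_torque': array([-0.02993456, -0.0111616 , -0.01151227]), 'finger_gap': 0.08535572639453452} -0.0187
```

View pics/top0b.png

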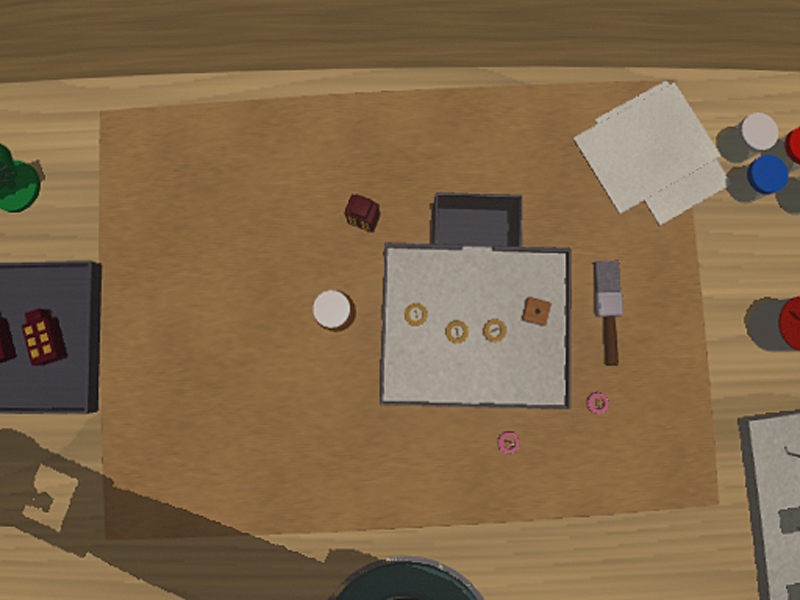

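View pics/side0.png

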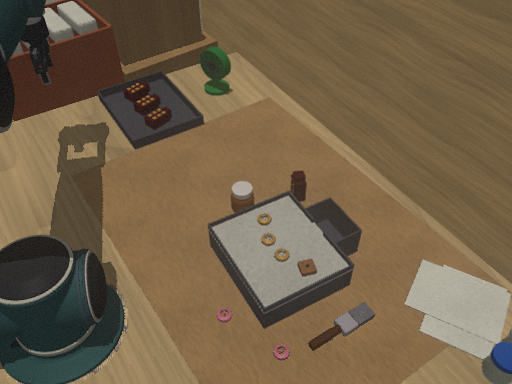

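The top view (800x600) shows the gate near (477,248), the caps at (416,314), (457,331) and (494,330), and the foot at (537,311). The jar is at (332,309), the house at (362,212), the brush at (608,310), and the pink look-alikes are off the stand. I'll take an enlarged crop for accurate pixels.

```bash
python3 - <<'E'
from h import *
a=cv2.imread('pics/top0.png')[115:270,235:385]
a=cv2.resize(a,None,fx=4,fy=4,interpolation=cv2.INTER_CUBIC)[:600]
cv2.imwrite('pics/top0c.png',a)
E
```

```text
(no output)
```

View pics/top0c.png

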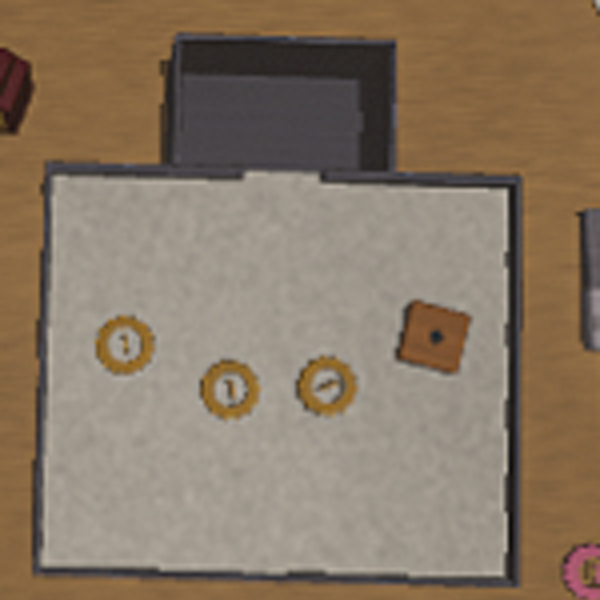

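The crop (4x, offset 235,115) shows the rim corners at (45,163), (521,177), (35,574) and (518,584). The gate gap runs from x=243 to 321 at y≈171. Caps are at (125,345), (229,389) and (326,386), and the foot is at (434,337).

```bash
python3 - <<'E'
from h import *
np.set_printoptions(precision=4,suppress=True)
P=lambda u,v,z: at_z('top',235+(u+.5)/4-.5,115+(v+.5)/4-.5,z)[:2]
C=np.array([P(45,163,.084),P(521,177,.084),P(518,584,.084),P(35,574,.084)])
# model outer corners in gate frame (x,y): fence x=0 ; back -244 ; sides +-144 
M=np.array([[0,.144],[0,-.144],[-.244,-.144],[-.244,.144]])
m,c=M.mean(0),C.mean(0); U,S,V=np.linalg.svd((C-c).T@(M-m)); R=U@V; g=c-R@m
print('corners',C,'\nyaw',np.degrees(np.arctan2(R[1,0],R[0,0])),'gate',g,'res',(C-(M@R.T+g))*1000)
gp=(P(243,171,.07)+P(321,173,.07))/2; print('gap mid',gp, R.T@(gp-g))
for n,u,v,z in [('c1',125,345,.082),('c2',229,389,.082),('c3',326,386,.082),('foot',434,337,.084)]:
    w=P(u,v,z); print(n,w,'gate frame mm',R.T@(w-g)*1000)
d=np.load('pics/top0.npy')
print('z', [at_d('top',u,v,d[v,u])[2] for u,v in [(300,240),(265,200),(342,198),(292,205)]])
# side check
S=get_calibration('side')
for n,u,v,z in [('c1',264,219,.082),('c2',268,239,.082),('c3',281.5,255,.082),('foot',307,267.5,.084)]:
    w=at_z('side',u,v,z)[:2]; print('side',n,w,R.T@(w-g)*1000)
E
```

```text
corners [[ 0.6317  0.0227]
 [ 0.6195 -0.2568]
 [ 0.383  -0.2456]
 [ 0.3939  0.0317]] 
yaw -2.407450397387866 gate [ 0.6289 -0.1171] res [[-3.2748 -4.0394]
 [-3.385   4.1915]
 [ 3.8862  5.1527]
 [ 2.7736 -5.3048]]
gap mid [ 0.6268 -0.1178] [-0.002  -0.0007]
c1 [ 0.5245 -0.0221] gate frame mm [-108.3514   90.5158]
c2 [ 0.498  -0.0818] gate frame mm [-132.2753   29.793 ]
c3 [ 0.4988 -0.1381] gate frame mm [-129.1151  -26.4127]
foot [ 0.5261 -0.2016] gate frame mm [-99.2032 -88.6974]
z [np.float64(0.06874802464684215), np.float64(0.07079763368831837), np.float64(0.08726146232345255), np.float64(0.06923863668266561)]
side c1 [ 0.5222 -0.0278] [-110.4025   84.7271]
side c2 [ 0.4953 -0.0877] [-134.7666   23.8386]
side c3 [ 0.4955 -0.1453] [-132.08    -33.7425]
side foot [ 0.5237 -0.2074] [-101.3163  -94.6454]
```

```bash
python3 - <<'E'
from h import *
np.set_printoptions(precision=4,suppress=True)
from scipy import ndimage as nd
for n,(u0,u1,v0,v1) in {'top':(240,380,140,260),'side':(205,345,200,290)}.items():
    im=cv2.imread(f'pics/{n}0.png'); h=cv2.cvtColor(im,cv2.COLOR_BGR2HSV)
    m=np.zeros(h.shape[:2],np.uint8); m[v0:v1,u0:u1]=((h[...,0]>5)&(h[...,0]<30)&(h[...,1]>95)&(h[...,2]>60))[v0:v1,u0:u1]
    k,lab,st,ce=cv2.connectedComponentsWithStats(m)
    for i in range(1,k):
        if 30<st[i,4]<600: 
            ys,xs=np.where(lab==i); hull=cv2.convexHull(np.c_[xs,ys].astype(np.int32)); M=cv2.moments(hull)
            q=(M['m10']/M['m00'],M['m01']/M['m00']); print(n,st[i],np.round(q,1),at_z(n,*q,.078)[:2])
a=cv2.resize(cv2.imread('pics/side0.png')[185:325,200:380],None,fx=4.28,fy=4.28,interpolation=cv2.INTER_CUBIC)
cv2.imwrite('pics/side0c.png',a); print(a.shape)
E
```

```text
top [334 190  19  18 222] [343.  198.7] [ 0.5269 -0.2027]
top [259 194  15  14 101] [265.8 200.7] [ 0.5252 -0.0221]
top [285 205  15  15 110] [292. 212.] [ 0.4979 -0.0825]
top [309 204  15  15 107] [316.2 211.1] [ 0.4991 -0.1389]
side [300 200  23   8  91] [308.8 202.4] [ 0.6537 -0.0381]
side [334 200  11  11  67] [340.6 203.6] [ 0.7206 -0.0855]
side [258 214  13  11  89] [263.9 218.9] [ 0.524  -0.0244]
side [261 233  14  13  96] [267.7 238.9] [ 0.4967 -0.0842]
side [275 249  14  12 102] [281.4 254.4] [ 0.4981 -0.1412]
side [298 259  19  17 205] [306.7 267. ] [ 0.527  -0.2025]
(599, 770, 3)
```

View pics/side0c.png

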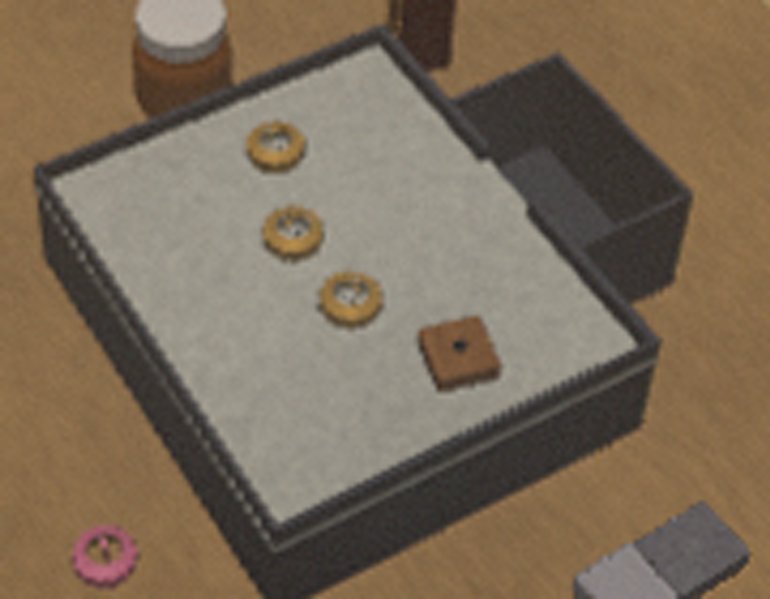

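drive_tool(
  commands=[
    {"delta_pos": [0,0,0],"dr": [0,0,-0.148]},
    {"delta_pos": [0,0,0],"dr": [0,0,-0.148]},
    {"delta_pos": [-0.044,0.016,0],"dr": [0,0,0]},
    {"delta_pos": [-0.044,0.016,0],"dr": [0,0,0]},
    {"delta_pos": [-0.044,0.016,0],"dr": [0,0,0]},
    {"delta_pos": [-0.044,0.016,0],"dr": [0,0,0]},
    {"delta_pos": [-0.044,0.016,0],"dr": [0,0,0]},
    {"delta_pos": [-0.044,0.016,0],"dr": [0,0,0]},
    {"delta_pos": [-0.044,0.016,0],"dr": [0,0,0]},
    {"delta_pos": [-0.044,0.016,0],"dr": [0,0,0]},
  ],
  claw=0.53,
  force=20,
)

```text
time: 1.1
position: [0.3368, 0.278, 0.2311]
tcp_rot: [[0.041, 0.999, 0.0], [0.999, -0.041, -0.0], [-0.0, 0.0, -1.0]]
ft_force: [1.3, -1.0, 0.5]
finger_gap: 0.02
```

drive_tool(
  commands=[
    {"delta_pos": [-0.044,0.016,0],"dr": [0,0,0]},
    {"delta_pos": [-0.044,0.016,0],"dr": [0,0,0]},
    {"delta_pos": [-0.044,0.016,0],"dr": [0,0,0]},
    {"delta_pos": [-0.044,0.016,0],"dr": [0,0,0]},
    {"delta_pos": [-0.044,0.016,0],"dr": [0,0,0]},
    {"delta_pos": [-0.044,0.016,0],"dr": [0,0,0]},
    {"delta_pos": [-0.044,0.016,0],"dr": [0,0,0]},
    {"delta_pos": [-0.044,0.016,0],"dr": [0,0,0]},
    {"delta_pos": [0,0,0],"dr": [0,0,0]},
    {"delta_pos": [0,0,0],"dr": [0,0,0]},
  ],
)

```text
time: 2.1
position: [0.4499, -0.078, 0.2308]
tcp_rot: [[0.044, 0.999, -0.001], [0.999, -0.044, 0.0], [0.0, -0.001, -1.0]]
ft_force: [-0.4, 0.5, -0.0]
finger_gap: 0.0202
```

```bash
cat >> h.py <<'E'
G=np.array([.6269,-.1175]); ex=np.array([.9991,-.0419]); ey=np.array([.0419,.9991])
def g(w): d=np.asarray(w)[:2]-G; return np.round(1000*np.array([d@ex,d@ey]),1)
def where():
    s=state(); p=s['position']; x=s['tcp_rot'][:,0]
    print('t',s['time'],'gate mm',g(p),'z',round(p[2],4),'yaw',np.degrees(np.arctan2(x[1],x[0])),'gap',s['finger_gap'],'F',s['ft_force'].round(1))
E
python3 - <<'E'
from h import *
where(); print('gate by side', g(at_z('side',318.6,227.6,.07)))
E
```

```text
t 2.1 gate mm [-178.5   32. ] z 0.2308 yaw 87.46678794023278 gap 0.020176799038659776 F [-0.4  0.5 -0. ]
gate by side [0.6 1.9]
```

drive_tool(
  commands=[
    {"delta_pos": [-0.003,0,0.04],"dr": [0,0,0]},
    {"delta_pos": [0,0,0.04],"dr": [0,0,0]},
    {"delta_pos": [0,0,0.04],"dr": [0,0,0]},
    {"delta_pos": [0,0,0.02],"dr": [0,0,0]},
    {"delta_pos": [0,0,0.01],"dr": [0,0,0]},
    {"delta_pos": [0,0,0.005],"dr": [0,0,0]},
    {"delta_pos": [0,0,0],"dr": [0,0,0]},
    {"delta_pos": [0,0,0],"dr": [0,0,0]},
  ],
)

```text
time: 2.9
position: [0.4505, -0.0801, 0.0776]
tcp_rot: [[0.041, 0.999, 0.002], [0.999, -0.041, -0.0], [-0.0, 0.002, -1.0]]
ft_force: [1.1, -0.1, 0.4]
finger_gap: 0.0203
```

```bash
python3 - <<'E'
from h import *
where()
a,_=snap('top','t1'); b,_=snap('side','s1')
f=lambda i,u,v:cv2.resize(i[v:v+150,u:u+150],(400,400)[:2],interpolation=cv2.INTER_CUBIC)
cv2.imwrite('pics/m1.png',np.hstack([f(a,235,125),f(b,210,185-10)])[:,:,::-1])
E
```

```text
t 2.9 gate mm [-177.8   30. ] z 0.0776 yaw 87.62347033405042 gap 0.020290849111573115 F [ 1.1 -0.1  0.4]
```

View pics/m1.png

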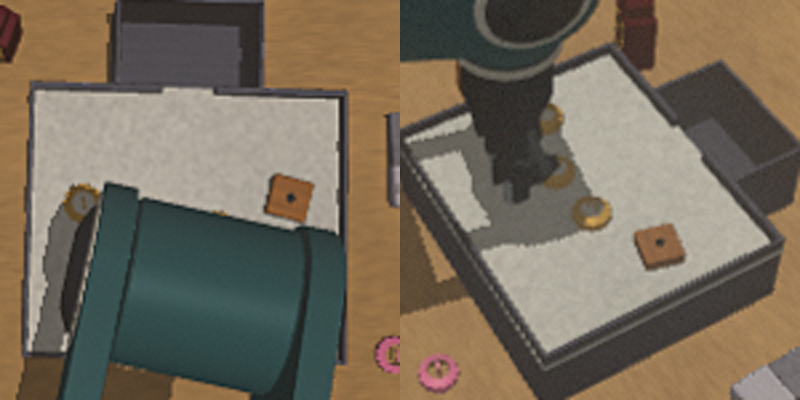

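The top view is blocked by the arm. The side view shows the two fingertips on the deck just behind cap 2, with a clear gap to caps 1 and 3.

drive_tool(
  commands=[
    {"delta_pos": [-0.001,0.013,0.002],"dr": [0,0,0]},
    {"delta_pos": [0,0.013,0],"dr": [0,0,0]},
    {"delta_pos": [-0.004,0.01,0],"dr": [0,0,0]},
    {"delta_pos": [-0.004,0.01,0],"dr": [0,0,0]},
    {"delta_pos": [-0.004,0.01,0],"dr": [0,0,0]},
    {"delta_pos": [-0.004,0.01,0],"dr": [0,0,0]},
    {"delta_pos": [-0.004,0.01,0],"dr": [0,0,0]},
    {"delta_pos": [-0.004,0.01,0],"dr": [0,0,0]},
    {"delta_pos": [-0.004,0.01,0],"dr": [0,0,0]},
    {"delta_pos": [0,0,0],"dr": [0,0,0]},
  ],
)

```text
time: 4.0
position: [0.5456, -0.1137, 0.0742]
tcp_rot: [[0.042, 0.999, -0.0], [0.999, -0.042, -0.0], [-0.0, -0.0, -1.0]]
ft_force: [-0.4, 0.2, 0.0]
finger_gap: 0.0201
```

```bash
python3 - <<'E'
from h import *
where()
a,_=snap('top','t2'); b,_=snap('side','s2')
f=lambda i,u,v:cv2.resize(i[v:v+150,u:u+150],(400,400)[:2],interpolation=cv2.INTER_CUBIC)
cv2.imwrite('pics/m2.png',np.hstack([f(a,235,125),f(b,210,185-10)])[:,:,::-1])
E
```

```text
t 4.0 gate mm [-81.4   0.4] z 0.0742 yaw 87.5907220502627 gap 0.02009401935729643 F [-0.4  0.2  0. ]
```

View pics/m2.png

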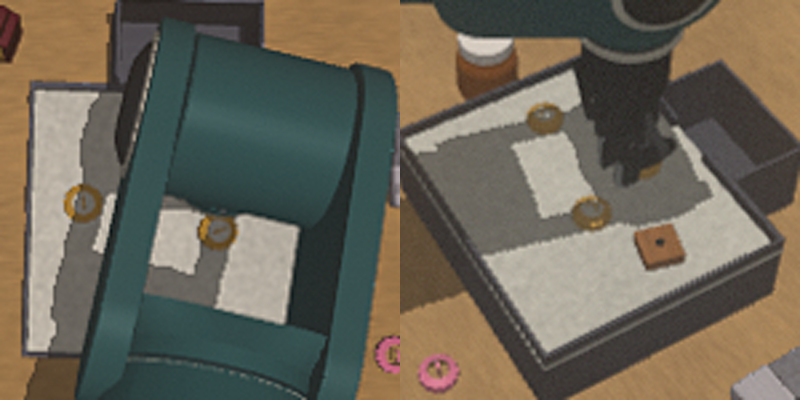

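Cap 2 sits ahead of the fingers (side crop around (650,168)), lined up with the gate. Caps 1 and 3 and the foot haven't moved. Pushing on.

drive_tool(
  commands=[
    {"delta_pos": [0,0.01,0],"dr": [0,0,0]},
    {"delta_pos": [0,0.01,0],"dr": [0,0,0]},
    {"delta_pos": [0,0.01,0],"dr": [0,0,0]},
    {"delta_pos": [0,0.01,0],"dr": [0,0,0]},
    {"delta_pos": [0,0.01,0],"dr": [0,0,0]},
    {"delta_pos": [0,0.01,0],"dr": [0,0,0]},
    {"delta_pos": [0,0.001,0],"dr": [0,0,0]},
    {"delta_pos": [0,0,0],"dr": [0,0,0]},
    {"delta_pos": [0,0,0],"dr": [0,0,0]},
  ],
)

```text
time: 5.0
position: [0.6054, -0.1157, 0.0742]
tcp_rot: [[0.042, 0.999, -0.0], [0.999, -0.042, 0.0], [0.0, -0.0, -1.0]]
ft_force: [0.4, -0.8, -0.1]
finger_gap: 0.0201
```

```bash
python3 - <<'E'
from h import *
where()
b,_=snap('side','s3')
cv2.imwrite('pics/m3.png',cv2.resize(b[165:315,210:370],None,fx=4,fy=4,interpolation=cv2.INTER_CUBIC)[:,:,::-1])
E
```

```text
t 5.0 gate mm [-21.6   0.9] z 0.0742 yaw 87.60724392917811 gap 0.020137127898924592 F [ 0.4 -0.8 -0.1]
```

View pics/m3.png

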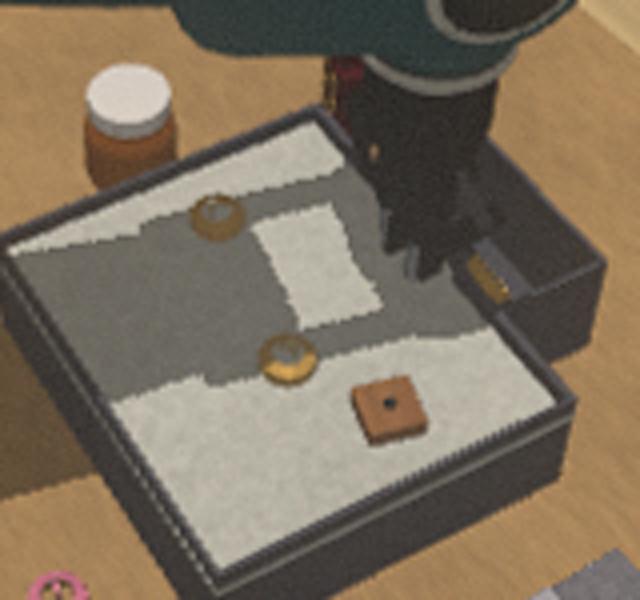

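An orange cap strip shows past the gate at crop (487,278). I'll check its depth to see whether it has dropped.

```bash
python3 - <<'E'
from h import *
d=np.load('pics/s3.npy')
for u,v in [(329,231),(331,233),(332,235),(334,237),(336,235)]:
    w=at_d('side',u,v,d[v,u]); print(u,v,g(w),w[2].round(4))
E
```

```text
329 231 [37.2  2.6] 0.0352
331 233 [38.5 -4.6] 0.0338
332 235 [ 37. -11.] 0.0333
334 237 [ 39.8 -16.6] 0.0295
336 235 [63.1  2.1] 0.0045
```

Cap 2 is in the slot, about 36 mm below the deck. Next is cap 3.

drive_tool(
  commands=[
    {"delta_pos": [0,-0.005,-0.05],"dr": [0,0,0]},
    {"delta_pos": [-0.007,-0.036,0],"dr": [0,0,0]},
    {"delta_pos": [-0.007,-0.036,0],"dr": [0,0,0]},
    {"delta_pos": [-0.007,-0.036,0],"dr": [0,0,0]},
    {"delta_pos": [-0.007,-0.036,0],"dr": [0,0,0]},
    {"delta_pos": [-0.001,-0.003,0],"dr": [0,0,0]},
    {"delta_pos": [0,0,0.03],"dr": [0,0,0]},
    {"delta_pos": [0,0,0.015],"dr": [0,0,0]},
    {"delta_pos": [0,0,0.005],"dr": [0,0,0]},
    {"delta_pos": [0,0,0],"dr": [0,0,0]},
  ],
)

```text
time: 6.05
position: [0.4525, -0.1382, 0.0735]
tcp_rot: [[0.042, 0.999, -0.001], [0.999, -0.042, 0.001], [0.0, -0.001, -1.0]]
ft_force: [0.7, -0.7, -0.2]
finger_gap: 0.0198
```

```bash
python3 - <<'E'
from h import *
where()
E
```

```text
t 6.05 gate mm [-173.4  -28. ] z 0.0735 yaw 87.61722928370246 gap 0.019830777342052446 F [ 0.7 -0.7 -0.2]
```

drive_tool(
  commands=[
    {"delta_pos": [0,0.011,0],"dr": [0,0,0]},
    {"delta_pos": [0,0.011,0],"dr": [0,0,0]},
    {"delta_pos": [0.004,0.01,0],"dr": [0,0,0]},
    {"delta_pos": [0.004,0.01,0],"dr": [0,0,0]},
    {"delta_pos": [0.004,0.01,0],"dr": [0,0,0]},
    {"delta_pos": [0.004,0.01,0],"dr": [0,0,0]},
    {"delta_pos": [0.004,0.01,0],"dr": [0,0,0]},
    {"delta_pos": [0.004,0.01,0],"dr": [0,0,0]},
    {"delta_pos": [0.005,0.01,0],"dr": [0,0,0]},
    {"delta_pos": [0,0,0],"dr": [0,0,0]},
  ],
)

```text
time: 7.05
position: [0.5467, -0.1127, 0.074]
tcp_rot: [[0.041, 0.999, 0.0], [0.999, -0.041, 0.0], [0.0, 0.0, -1.0]]
ft_force: [-0.4, 0.2, -0.1]
finger_gap: 0.0201
```

```bash
python3 - <<'E'
from h import *
where()
b,_=snap('side','s4')
cv2.imwrite('pics/m4.png',cv2.resize(b[165:315,210:370],None,fx=4,fy=4,interpolation=cv2.INTER_CUBIC)[:,:,::-1])
E
```

```text
t 7.05 gate mm [-80.3   1.4] z 0.074 yaw 87.64008039205679 gap 0.020142647743707952 F [-0.4  0.2 -0.1]
```

View pics/m4.png

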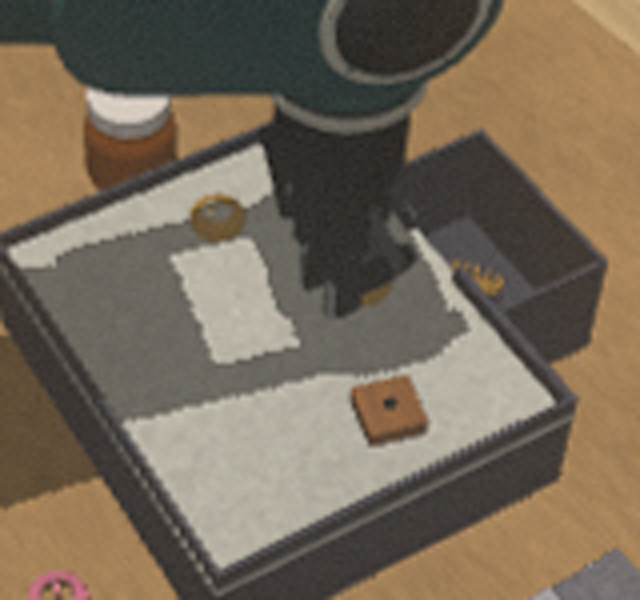

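Cap 2 lies on the slot floor (crop 480,277), and cap 3 is in front of the fingers (375,293). I'll push cap 3 through.

drive_tool(
  commands=[
    {"delta_pos": [0,0.01,0],"dr": [0,0,0]},
    {"delta_pos": [0,0.01,0],"dr": [0,0,0]},
    {"delta_pos": [0,0.01,0],"dr": [0,0,0]},
    {"delta_pos": [0,0.01,0],"dr": [0,0,0]},
    {"delta_pos": [0,0.01,0],"dr": [0,0,0]},
    {"delta_pos": [0,0.01,0],"dr": [0,0,0]},
    {"delta_pos": [0,0.001,0],"dr": [0,0,0]},
    {"delta_pos": [0,0,0],"dr": [0,0,0]},
    {"delta_pos": [0,0,0],"dr": [0,0,0]},
    {"delta_pos": [0,0,0],"dr": [0,0,0]},
  ],
)

```text
time: 8.1
position: [0.6064, -0.1158, 0.0741]
tcp_rot: [[0.042, 0.999, 0.0], [0.999, -0.042, -0.0], [-0.0, 0.0, -1.0]]
ft_force: [-1.3, -0.1, -0.2]
finger_gap: 0.02
```

```bash
cat >> h.py <<'E'
def brass(n,f,box):
    im,d=snap(n,f); h=cv2.cvtColor(im,cv2.COLOR_RGB2HSV); u0,u1,v0,v1=box
    m=((h[...,0]>12)&(h[...,0]<30)&(h[...,1]>95)&(h[...,2]>50)); 
    m2=np.zeros(m.shape,np.uint8); m2[v0:v1,u0:u1]=m[v0:v1,u0:u1]
    k,l,s,c=cv2.connectedComponentsWithStats(m2)
    for i in range(1,k):
        if s[i,4]>12:
            v,u=np.where(l==i); w=np.median([at_d(n,a,b,d[b,a]) for a,b in zip(u,v)],0)
            if abs(g(w)[0])<260 and abs(g(w)[1])<160 and w[2]>.003: print(n,s[i],g(w),'z',w[2].round(3))
E
python3 - <<'E'
from h import *
where(); brass('side','s5',(205,375,160,300))
E
```

```text
t 8.1 gate mm [-20.6   0.8] z 0.0741 yaw 87.60284610231726 gap 0.019961413659153687 F [-1.3 -0.1 -0.2]Traceback (most recent call last):
  File "<stdin>", line 2, in <module>
  File "h.py", line 26, in brass
    v,u=np.where(l==i); w=np.median([at_d(n,a,b,d[b,a]) for a,b in zip(u,v)],0)
                                     ~~~~^^^^^^^^^^^^^^
  File "h.py", line 13, in at_d
    p,r=ray(n,u,v); return p+r*d
        ~~~^^^^^^^
  File "h.py", line 6, in ray
    c=get_calibration(n); f=192/np.tan(np.radians(c['fovy'])/2)
ValueError: time passes only in moves, steps and waits
```

```bash
sed -i 's/^def ray/from functools import cache\ncal=cache(get_calibration)\ndef ray/; s/c=get_calibration(n)/c=cal(n)/' h.py
python3 - <<'E'
from h import *
where(); brass('side','s6',(205,375,160,300))
E
```

```text
t 8.15 gate mm [-20.6   0.8] z 0.0742 yaw 87.60267619823999 gap 0.020278704306018382 F [-0.1  0.3  0.3]
side [258 214  13  11  82] [-110.1   82.1] z 0.081
side [328 232   9   6  30] [42.  -6.6] z 0.024
side [298 259  19  17 186] [-99.7 -93.4] z 0.084
```

drive_tool(
  commands=[
    {"delta_pos": [0,-0.005,-0.05],"dr": [0,0,0]},
    {"delta_pos": [0.022,-0.02,0],"dr": [0,0,0]},
    {"delta_pos": [0.022,-0.02,0],"dr": [0,0,0]},
    {"delta_pos": [0.022,-0.02,0],"dr": [0,0,0]},
    {"delta_pos": [0.022,-0.02,0],"dr": [0,0,0]},
    {"delta_pos": [0.001,-0.001,0],"dr": [0,0,0]},
    {"delta_pos": [0,0,0],"dr": [0,0,0]},
    {"delta_pos": [0,0,0],"dr": [0,0,0]},
  ],
  claw=0.01,
)

```text
time: 9.0
position: [0.5249, -0.0237, 0.124]
tcp_rot: [[0.042, 0.999, 0.0], [0.999, -0.042, -0.0], [-0.0, 0.0, -1.0]]
ft_force: [0.5, -0.6, 0.1]
finger_gap: 0.0423
```

```bash
python3 - <<'E'
from h import *
where(); brass('side','s7',(205,375,160,300))
a=cv2.imread('pics/s7.png')
cv2.imwrite('pics/m5.png',cv2.resize(a[165:315,210:370],None,fx=4,fy=4,interpolation=cv2.INTER_CUBIC))
E
```

```text
t 9.0 gate mm [-105.9   89.4] z 0.124 yaw 87.59514460669982 gap 0.042348016816125406 F [ 0.5 -0.6  0.1]
side [258 214  13  11  83] [-109.8   83.1] z 0.08
side [324 230  13   8  41] [43.  -3.3] z 0.023
side [298 259  19  17 174] [-98.3 -93.1] z 0.084
```

View pics/m5.png

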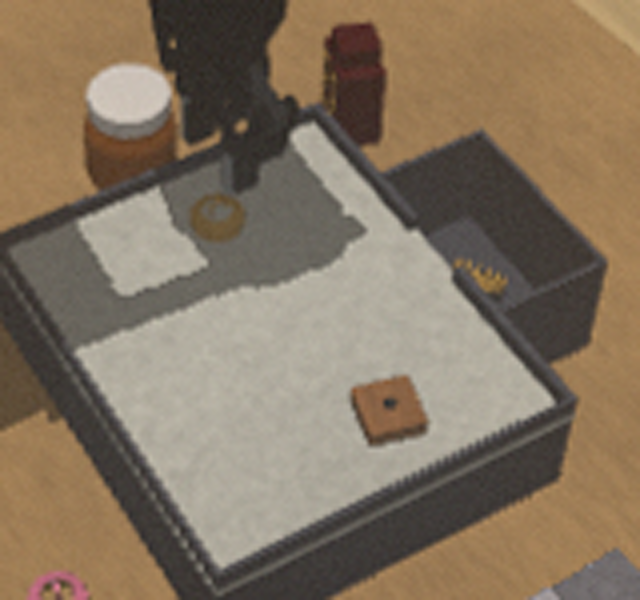

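Caps 2 and 3 are both off the deck. One is visible in the slot at (480,275) and the other is hidden behind the fence. The fingers hover over cap 1, so I'll lower them around it with clearance and push it along -y with the +y finger.

drive_tool(
  commands=[
    {"delta_pos": [0,0,0.015],"dr": [0,0,0]},
    {"delta_pos": [0,0,0.015],"dr": [0,0,0]},
    {"delta_pos": [0,0,0.012],"dr": [0,0,0]},
    {"delta_pos": [0,0,0.008],"dr": [0,0,0]},
    {"delta_pos": [0,0,0.002],"dr": [0,0,0]},
    {"delta_pos": [0,0,0],"dr": [0,0,0]},
  ],
)

```text
time: 9.65
position: [0.5244, -0.0233, 0.0715]
tcp_rot: [[0.042, 0.999, -0.0], [0.999, -0.042, 0.0], [0.0, -0.0, -1.0]]
ft_force: [-0.9, -0.6, 0.2]
finger_gap: 0.0423
```

```bash
python3 - <<'E'
from h import *
where(); brass('side','s8',(205,375,160,300))
a=cv2.imread('pics/s8.png')
cv2.imwrite('pics/m6.png',cv2.resize(a[165:265,210:330],None,fx=5,fy=5,interpolation=cv2.INTER_CUBIC))
E
```

```text
t 9.65 gate mm [-106.4   89.8] z 0.0715 yaw 87.60673090786258 gap 0.042302947213612274 F [-0.9 -0.6  0.2]
side [258 214   7  11  44] [-116.2   87.7] z 0.08
side [324 230  13   8  42] [42.5 -2.8] z 0.025
side [298 259  19  17 181] [-98.8 -94. ] z 0.084
```

View pics/m6.png

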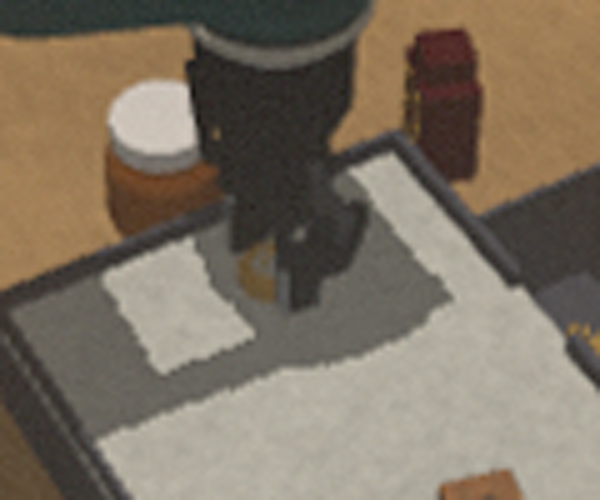

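Cap 1 (240–280, 275) stands free between the fingers. I'll slide it to y≈0.

drive_tool(
  commands=[
    {"delta_pos": [-0.008,0,0],"dr": [0,0,0]},
    {"delta_pos": [-0.01,0,0],"dr": [0,0,0]},
    {"delta_pos": [-0.01,0,0],"dr": [0,0,0]},
    {"delta_pos": [-0.01,0,0],"dr": [0,0,0]},
    {"delta_pos": [-0.01,0,0],"dr": [0,0,0]},
    {"delta_pos": [-0.01,0,0],"dr": [0,0,0]},
    {"delta_pos": [-0.01,0,0],"dr": [0,0,0]},
    {"delta_pos": [-0.01,0,0],"dr": [0,0,0]},
    {"delta_pos": [-0.01,0,0],"dr": [0,0,0]},
    {"delta_pos": [-0.005,0,0],"dr": [0,0,0]},
  ],
)

```text
time: 10.7
position: [0.5205, -0.1172, 0.0718]
tcp_rot: [[0.042, 0.999, -0.0], [0.999, -0.042, -0.0], [-0.0, -0.0, -1.0]]
ft_force: [0.2, 0.3, 0.2]
finger_gap: 0.0425
```

drive_tool(
  commands=[
    {"delta_pos": [0,0,0],"dr": [0,0,0]},
    {"delta_pos": [0.002,0,0],"dr": [0,0,0]},
    {"delta_pos": [0,0,-0.02],"dr": [0,0,0]},
    {"delta_pos": [0,0,-0.03],"dr": [0,0,0]},
    {"delta_pos": [0,-0.025,0],"dr": [0,0,0]},
    {"delta_pos": [0,-0.025,0],"dr": [0,0,0]},
    {"delta_pos": [0,0,0],"dr": [0,0,0]},
  ],
)

```text
time: 11.4
position: [0.4691, -0.1115, 0.122]
tcp_rot: [[0.041, 0.999, 0.0], [0.999, -0.041, -0.0], [-0.0, 0.0, -1.0]]
ft_force: [0.9, -1.2, -0.5]
finger_gap: 0.0422
```

```bash
python3 - <<'E'
from h import *
where(); brass('side','s9',(205,375,160,300)); brass('top','t9',(235,380,120,270))
im=cv2.imread('pics/s9.png'); h=cv2.cvtColor(im,cv2.COLOR_BGR2HSV)
m=((h[...,0]>12)&(h[...,0]<30)&(h[...,1]>95)&(h[...,2]>50)).astype(np.uint8)
k,l,s,c=cv2.connectedComponentsWithStats(m)
for i in range(1,k):
    if 40<s[i,4]<150 and 205<c[i][0]<345 and 200<c[i][1]<290:
        v,u=np.where(l==i); M=cv2.moments(cv2.convexHull(np.c_[u,v].astype(np.int32))); q=M['m10']/M['m00'],M['m01']/M['m00']
        print(s[i],g(at_z('side',*q,.078)))
E
```

```text
t 11.4 gate mm [-157.9   -0.6] z 0.122 yaw 87.62421120790836 gap 0.04223302182063387 F [ 0.9 -1.2 -0.5]
side [324 230  13   8  42] [44.8 -2.1] z 0.021
side [277 238  14  12  86] [-110.5   -9. ] z 0.08
side [298 259  18  17 181] [-99.5 -93.9] z 0.085
top [293 139  17  19 125] [31.3  3.7] z 0.023
[324 230  13   8  42] [  9.8 -33.7]
[277 238  14  12  86] [-106.3   -3.5]
```

Cap 1 is now at about (-106,-2) in the gate frame. I'll narrow the fingers, lower them behind it and push it through.

drive_tool(
  commands=[
    {"delta_pos": [0.001,0,0],"dr": [0,0,0]},
    {"delta_pos": [0,0,0.015],"dr": [0,0,0]},
    {"delta_pos": [0,0,0.015],"dr": [0,0,0]},
    {"delta_pos": [0,0,0.012],"dr": [0,0,0]},
    {"delta_pos": [0,0,0.005],"dr": [0,0,0]},
    {"delta_pos": [0,0,0.001],"dr": [0,0,0]},
    {"delta_pos": [0,0.01,0],"dr": [0,0,0]},
    {"delta_pos": [0,0.01,0],"dr": [0,0,0]},
    {"delta_pos": [0,0.01,0],"dr": [0,0,0]},
    {"delta_pos": [0,0.01,0],"dr": [0,0,0]},
  ],
  claw=0.53,
)

```text
time: 12.5
position: [0.5119, -0.1129, 0.0741]
tcp_rot: [[0.042, 0.999, 0.0], [0.999, -0.042, -0.0], [-0.0, 0.0, -1.0]]
ft_force: [-0.8, 0.3, 0.8]
finger_gap: 0.0203
```

drive_tool(
  commands=[
    {"delta_pos": [0,0.01,0],"dr": [0,0,0]},
    {"delta_pos": [0,0.01,0],"dr": [0,0,0]},
    {"delta_pos": [0,0.01,0],"dr": [0,0,0]},
    {"delta_pos": [0,0.006,0],"dr": [0,0,0]},
    {"delta_pos": [0,0,0],"dr": [0,0,0]},
  ],
)

```text
time: 13.0
position: [0.5473, -0.1143, 0.0737]
tcp_rot: [[0.042, 0.999, -0.0], [0.999, -0.042, 0.0], [0.0, -0.0, -1.0]]
ft_force: [-0.6, -0.2, -0.4]
finger_gap: 0.0202
```

```bash
python3 - <<'E'
from h import *
where(); brass('side','s10',(205,375,160,300))
E
```

```text
t 13.0 gate mm [-79.7  -0.1] z 0.0737 yaw 87.6163883251473 gap 0.020179091916384603 F [-0.6 -0.2 -0.4]
side [323 230  14   8  43] [44.6 -1.1] z 0.023
side [301 237   7   5  23] [-58.1 -17.3] z 0.081
side [298 259  19  17 186] [-99.9 -93.1] z 0.084
```

drive_tool(
  commands=[
    {"delta_pos": [0.001,0.01,0],"dr": [0,0,0]},
    {"delta_pos": [0,0.01,0],"dr": [0,0,0]},
    {"delta_pos": [0,0.01,0],"dr": [0,0,0]},
    {"delta_pos": [0,0.01,0],"dr": [0,0,0]},
    {"delta_pos": [0,0.01,0],"dr": [0,0,0]},
    {"delta_pos": [0,0.01,0],"dr": [0,0,0]},
    {"delta_pos": [0,0.001,0],"dr": [0,0,0]},
    {"delta_pos": [0,0,0],"dr": [0,0,0]},
    {"delta_pos": [0,0,0],"dr": [0,0,0]},
    {"delta_pos": [0,0,0],"dr": [0,0,0]},
  ],
)

```text
time: 14.05
position: [0.6074, -0.1158, 0.0739]
tcp_rot: [[0.042, 0.999, 0.0], [0.999, -0.042, -0.0], [-0.0, 0.0, -1.0]]
ft_force: [0.7, 0.0, 0.8]
finger_gap: 0.0201
```

drive_tool(
  commands=[
    {"delta_pos": [0,-0.005,-0.05],"dr": [0,0,0]},
    {"delta_pos": [0,-0.03,-0.05],"dr": [0,0,0]},
    {"delta_pos": [0.04,-0.03,-0.01],"dr": [0,0,0]},
    {"delta_pos": [0.04,-0.03,0],"dr": [0,0,0]},
    {"delta_pos": [0.04,-0.03,0],"dr": [0,0,0]},
    {"delta_pos": [0.04,-0.03,0],"dr": [0,0,0]},
    {"delta_pos": [0.04,-0.01,0],"dr": [0,0,0]},
    {"delta_pos": [0.04,0,0],"dr": [0,0,0]},
    {"delta_pos": [0,0,0],"dr": [0,0,0]},
  ],
)

```text
time: 14.95
position: [0.4569, 0.1332, 0.1766]
tcp_rot: [[0.038, 0.999, 0.001], [0.999, -0.038, 0.001], [0.001, 0.001, -1.0]]
ft_force: [0.3, -0.2, 0.4]
finger_gap: 0.0202
```

```bash
python3 - <<'E'
from h import *
where(); brass('side','s11',(205,375,160,300)); brass('top','t11',(235,380,120,270))
f=lambda n,u,v:cv2.resize(cv2.imread(f'pics/{n}.png')[v:v+150,u:u+150],(400,400),interpolation=cv2.INTER_CUBIC)
cv2.imwrite('pics/m7.png',np.hstack([f('t11',235,115),f('s11',215,170)]))
E
```

```text
t 14.95 gate mm [-180.3  243.4] z 0.1766 yaw 87.82004536649531 gap 0.020169714717503995 F [ 0.3 -0.2  0.4]
side [325 229  13   8  54] [44.6 -1.5] z 0.025
side [298 259  18  17 164] [-100.3  -91.7] z 0.084
top [293 138  18  20 154] [31.3  2.5] z 0.025
top [334 190  19  18 212] [-96.5 -88. ] z 0.085
```

View pics/m7.png

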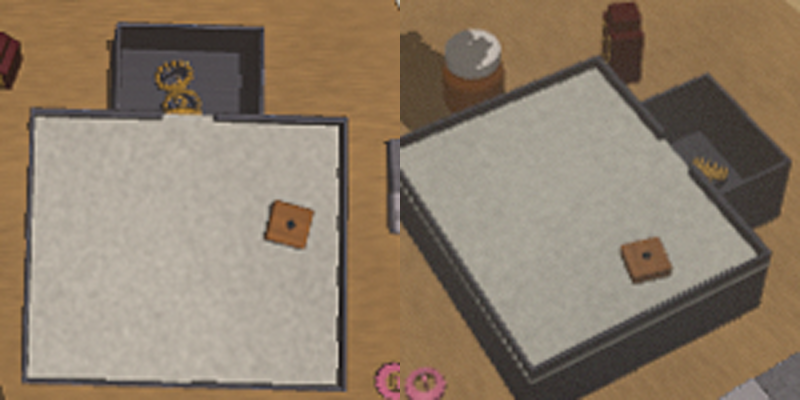

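The deck is empty apart from the unmoved foot, and the brass caps overlap in the slot at top crop (175–185, 75–105). I'll check their heights, since one may be leaning near the gate edge.

```bash
python3 - <<'E'
from h import *
im=cv2.imread('pics/t11.png'); h=cv2.cvtColor(im,cv2.COLOR_BGR2HSV); d=np.load('pics/t11.npy')
for v in range(135,160):
    r=[(u,)+tuple(g(at_d('top',u,v,d[v,u])).astype(int))+(int(1000*at_d('top',u,v,d[v,u])[2]),) for u in range(285,318) if 10<h[v,u,0]<30 and h[v,u,1]>95]
    if r: print(v,r[::3])
E
```

```text
138 [(297, np.int64(62), np.int64(13), 8), (302, np.int64(63), np.int64(0), 4), (305, np.int64(60), np.int64(-6), 18)]
139 [(296, np.int64(59), np.int64(15), 8), (300, np.int64(59), np.int64(5), 9), (305, np.int64(57), np.int64(-6), 19)]
140 [(294, np.int64(58), np.int64(20), 2), (305, np.int64(55), np.int64(-6), 16)]
141 [(294, np.int64(55), np.int64(20), 4)]
142 [(293, np.int64(51), np.int64(23), 8), (306, np.int64(47), np.int64(-7), 29)]
143 [(293, np.int64(49), np.int64(23), 7), (306, np.int64(44), np.int64(-7), 30)]
144 [(293, np.int64(47), np.int64(22), 5), (302, np.int64(46), np.int64(0), 10), (306, np.int64(42), np.int64(-7), 28)]
145 [(293, np.int64(44), np.int64(22), 4), (302, np.int64(44), np.int64(0), 7), (305, np.int64(39), np.int64(-4), 29)]
146 [(294, np.int64(39), np.int64(21), 14), (297, np.int64(42), np.int64(12), 3), (302, np.int64(36), np.int64(2), 30), (305, np.int64(37), np.int64(-5), 28)]
147 [(294, np.int64(39), np.int64(20), 3), (297, np.int64(34), np.int64(14), 28), (300, np.int64(34), np.int64(7), 27), (303, np.int64(33), np.int64(0), 33)]
148 [(296, np.int
[... 555 characters left out ...]
nt64(26), np.int64(-2), 8)]
153 [(296, np.int64(21), np.int64(16), 17), (304, np.int64(17), np.int64(-1), 36)]
154 [(296, np.int64(21), np.int64(14), 5), (304, np.int64(14), np.int64(-1), 39)]
155 [(296, np.int64(16), np.int64(15), 15), (302, np.int64(19), np.int64(0), 4), (305, np.int64(19), np.int64(-8), 2)]
156 [(296, np.int64(15), np.int64(14), 5), (299, np.int64(8), np.int64(11), 43), (302, np.int64(7), np.int64(4), 48), (305, np.int64(7), np.int64(-2), 49), (308, np.int64(8), np.int64(-10), 46)]
157 [(298, np.int64(5), np.int64(13), 44), (301, np.int64(5), np.int64(7), 49), (304, np.int64(5), np.int64(0), 49), (307, np.int64(5), np.int64(-7), 48), (310, np.int64(7), np.int64(-16), 39)]
```

All the brass in the slot is at z ≤ 50 mm, at least 20 mm below the deck. Handing in.

```bash
python3 -c "
from h import *
where(); print(workorder.finish_job())"
```

```text
t 15.05 gate mm [-179.8  240.6] z 0.1763 yaw 87.71874567892232 gap 0.019608795974249207 F [ 0.1 -0.6  0.4]
the job is handed in; nothing more can be done
None
```

I pushed all three caps through the gate one at a time, in the order cap 2, cap 3, cap 1, and handed the job in at about 15 s. The hand-in gives no verdict, so what follows rests on my own last checks.

- **How it was pushed:** Caps 2 and 3 went straight through, cupped by the half-open fingertips. Cap 1 was first slid sideways, between fingers that stayed clear of it on both sides. It was then pushed straight through. Nothing was gripped or lifted.
- **Caps:** The last pictures show no caps left on the deck. All the brass in the slot is at least 20 mm below the deck. The caps overlap there and one leans on the wall under the gate, so I could not pick out all three separately.
- **Foot and bystanders:** The wooden foot was at the same pixels as at the start. The jar and house look unmoved, and the arm never went near the brush, but I did not measure these three.
- **Robot at hand-in:** It was raised clear of the scene and touching nothing. The force readings at the end of each move were about 1–2 N.
- **Disagreements:** The two cameras differed by about 2–3 mm on cap positions, which did not affect the pushes. I viewed 11 pictures, one over the budget of 10.

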